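Secure the airbrush case with its turnbutton

ROBOT

A 7-joint arm with a two-finger parallel gripper is mounted at the origin on a cart in front of the work surface, level with it; the furniture and walls round the work are solid. World frame = base frame: x ahead of the robot, y to its left, z up, the work surface at z = 0. Lengths are in m, angles in rad, forces in N, time in s.
With the tool pointing down it reaches from about 0.4 to 0.875 m from the base axis. Payload 6.5 kg.
Tool frame: the origin (TCP) lies midway between the tips of the shut fingers; the grasp point (between the pads) lies 19 mm behind it (robot.grip_point_offset is the distance from the TCP to the grasp point, in m); y points along the fingers, x is the direction in which the jaws open and shut, and the axes are right-handed (so a half turn about y gives the same grasp; the last joint's range is limited). The gripper opens to 88 mm and grips with 3 to 60 N. Pads are 18 mm wide; open, the fingers measure 123 mm over their backs; the gripper's body (75 mm by 187 mm) begins 45 mm behind the grasp point.
Start: joints at [1.257, 0.536, -0.004, 1.538, 0.003, 1.067, -0.071], TCP at [0.159, -0.63, 0.2] pointing down, gripper open.
Joint ranges: [-2.7, 2.7], [-0.37, 2.16], [-1.27, 1.26], [0.24, 2.4], [-1.31, 4.45], [0.19, 1.91], [-2.76, 2.76]. Speed limits (rad/s): [2.39, 2.39, 3.14, 3.14, 3.14, 3.14, 3.14].

INTERFACE

Orientations are given as a rotation vector (axis times angle).
In Python, from cell import robot gives the robot as it stands.
- The arm moves only by the tool play_rows, never from a script. Its arguments are lists of equal length, an entry for each row: "offset": the shift along the world's x, y, z in m, a list of three; "turn": the turn about the world's z in degrees; "gripper": the closure in counts, from 0 (fully open) to 255 (shut). In form: {"offset": [[x, y, z], ...], "turn": [turn, ...], "gripper": [gripper, ...]}. A call has 1 to 8 rows; each row shifts and turns the commanded pose from where the row before left it; what a row does not reach is not made up. A row lasts 1/8 s, in which the tool goes at most 62.5 mm and 10.7 degrees, less where a joint would pass 70% of its speed; a pose out of reach is approached as far as the arm can. A call is refused whole if a number of a shift passes 0.0625 or a number of a turn 10.7, either way. A call with a gripper value outside its range is refused whole. The fingers move at their own pace and stop on an object; the grip force is fixed at half the most. Time passes only in rows, so rows that do not move let the fingers close. It gives the time, the measured TCP pose, the force and the opening at its end, in the units of the state.
- robot.observe(): the state, without advancing time (a new reading comes with each control period).
- robot.grab_frame(name): name is "side" or "top" or "wrist"; returns (picture, depth): 480x640x3 uint8, red, green, blue; 480x640 float32, m along the optical axis (not along the pixel's ray), 0 where there is no reading.
- robot.camera_info(name): a dict with "mtx" (3x3 intrinsics, pixels), "rvec" (rotation vector, rad) and "tvec" (3), from world to camera coordinates, as OpenCV has them; the wrist camera has in their place "tool_from_camera" (4x4, takes a point from camera to tool coordinates, whose origin is the TCP and whose axes are the tool frame's). Camera axes: x right, y down, z forward; pixel columns grow to the right and rows downward; lengths in m; the calibration is good to about 2 mm. The wrist camera is an equidistant fisheye: a pixel r from the principal point sees the ray r / f radians off the axis. A picture is of the moment at which its call begins: read the wrist's pose just before it. camera_info takes no time and is no camera call.
- robot.sign_off(): hands the job in, once; it reports no verdict.
Trained networks look in the newest picture that a camera, given by its name, has taken for a name from the list of things; names that differ only in an ending like _2 or _b are one class to them, and where a whole thing is asked for, a point or a joint stands for the part that bears it (a point fixed in the world has none). Each returns a list of dicts, best first, with "score" (0 to 1); they miss things now and then, are a little off and sometimes report something else, mostly with a low value. They report only what shows in the picture. A call takes as long as a camera call.
- robot.look_for(camera, target): "bbox" ([left, top, width, height] in pixels, round what is visible of it).
The state is a dict: "t": time; "joints": joint angles; "qvel": joint speeds; "joint_efforts": joint torques, N m; "tcp_pos": TCP position; "eef_rot": TCP orientation; "force": force on the tool from outside, world axes, zero at the start; "wrist_torque": the same for the moment, N m; "width": finger opening in m.
Only numpy, scipy, OpenCV 4.12 (cv2) and the standard library are available. Lean on these libraries where they do the work, as an engineer would, in place of code of your own. Each camera call takes 0.05 s, during which the arm holds its last target. There are 200 camera calls.

TASK

The airbrush is going away for the day: shut the lid of the longer of the two wooden cases fully down, then turn the wooden turnbutton on its front ledge straight across the edge of the lid so that the lid is locked. The turnbutton must stay clear until the lid is down. Do not touch the shorter case.

Things in the scene. Friction and masses are not known exactly. Their poses are not given: they have to be found in the camera images.
- long_case: The longer wooden case (an airbrush lies in it), standing firm on the desk: 160 mm deep (its x), 200 mm long (its y), 48 mm high. Origin: centre of its underside; x points from its front ledge to the lid's hinge (away from the robot at yaw 0), z up. The ledge (x = -80 to -28 mm, top at z = 48 mm) carries the turnbutton; the lid covers the well behind it.
- long_case_lid (a joint): Its lid: pale wood, 106 mm deep, 200 long, 8 thick; hinge axis along the case's y at x = +80, z = 40 mm (lid's underside). 0 rad = shut (stop): top at z = 48 mm, front edge at x = -26 mm. Grows to 1.4 as the front edge rises. Stiff hinge: it stays where it is left; about 1 N down on the front edge moves it.
- long_case_button (a joint): Its turnbutton: dark wooden bar 68 mm long, 14 wide, z = 51 to 65 mm, turning about an upright screw through its middle at the case's x = -46, y = 0 mm. 0 rad = along the ledge (case's y), clear of the lid; grows counterclockwise from above; 1.57 = along the case's x, 14 mm over the lid's edge. Stops at -0.05 and 1.6. Stays where left; turns with 0.05 N m.
- short_case: The shorter wooden case (pliers lie in it), 160 mm deep, 130 mm long, 48 mm high, otherwise built like the long one, with its own raised lid (front edge up to 140 mm high) and turnbutton. Origin: centre of its underside, axes as for the long case. Not to be touched.

How it is judged:
By the outcome, as a careful person would: the job done as asked, in the order asked, and still so for the second after the job is handed in, with the robot touching nothing.
It also fails if it takes over 42 s, if anything falls off the work surface, if the arm or the gripper's body presses on something with over 40 N, if the wrist force passes 120 N, or if a joint passes its speed limit or range.

## Working session

There is one attempt and no reset: what is moved stays moved. The work goes in short steps, Python scripts to look and compute and a tool call to move; the robot and the scene stay as the last step left them, time stands still between calls to the robot, and variables do not carry over. Pictures are saved under pics/ and viewed, about 8 in all and at most 12, crops included, and the job is handed in when it is done.

Besides the shell and the picture viewer there is one more tool, called after "Emit:" as a command line: name --pt "numbers of a row" for each row, then --argument value for the rest. play_rows: Moves the arm, as the interface text tells. Its arguments: {"type":"object","properties":{"offset":{"type":"array"},"turn":{"type":"array"},"gripper":{"type":"array"}},"required":["offset","turn","gripper"]}

```bash
mkdir -p pics; python3 - <<'E'
from cell import robot
import cv2,numpy as np
s=robot.observe();print(s['t'],s['tcp_pos'],s['eef_rot'],s['width'],s['force'])
for c in ['top','side']:
    p,d=robot.grab_frame(c);cv2.imwrite(f'pics/{c}0.png',p[...,::-1]);np.savez(f'pics/{c}0.npz',p=p,d=d)
    i=robot.camera_info(c);print(c,i)
    for t in ['long_case','short_case','long_case_button','long_case_lid']:
        print(t,[(r['bbox'],round(r['score'],2)) for r in robot.look_for(c,t)[:3]])
E
```

```text
0.0 [ 0.15922213 -0.62950129  0.19914622] [-1.31536192  1.02575425 -1.02332931] 0.0884204565915211 [ 0.87825528 -0.03763251  0.1723787 ]
top {'mtx': array([[583.24213712,   0.        , 319.89574541],
       [  0.        , 583.24213712, 236.15808327],
       [  0.        ,   0.        ,   1.        ]]), 'rvec': array([ 2.04475639, -2.18160998,  0.23549204]), 'tvec': array([-0.01378977,  0.54961899,  0.96652307])}
long_case [([347.0, 182.9, 137.7, 111.1], 0.88)]
short_case [([177.7, 207.6, 86.1, 98.1], 0.67)]
long_case_button [([389.3, 253.2, 40.7, 13.7], 0.67)]
long_case_lid [([367.7, 179.6, 119.9, 42.7], 0.55)]
side {'mtx': array([[540.07689502,   0.        , 313.86614624],
       [  0.        , 540.07689502, 241.11704045],
       [  0.        ,   0.        ,   1.        ]]), 'rvec': array([ 2.36742915,  0.71931973, -0.25170427]), 'tvec': array([-0.43812235, -0.23858619,  1.47151579])}
long_case [([201.5, 250.6, 120.2, 103.2], 0.76)]
short_case [([300.2, 162.9, 85.9, 73.3], 0.87)]
long_case_button [([235.9, 263.0, 25.9, 21.4], 0.57)]
long_case_lid [([226.6, 253.5, 97.1, 93.8], 0.58)]
```

View pics/top0.png

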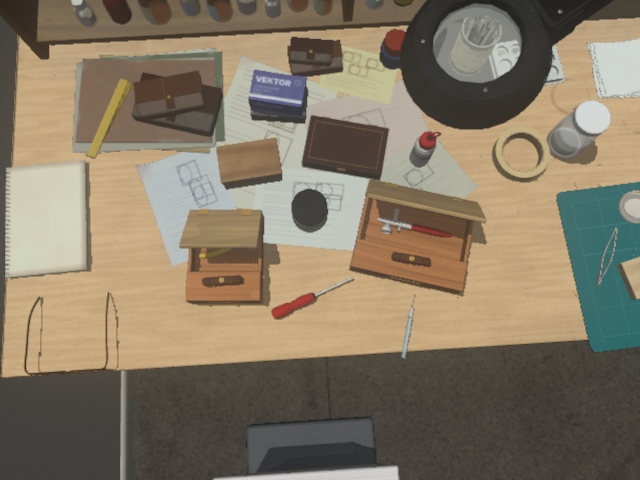

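View pics/side0.png

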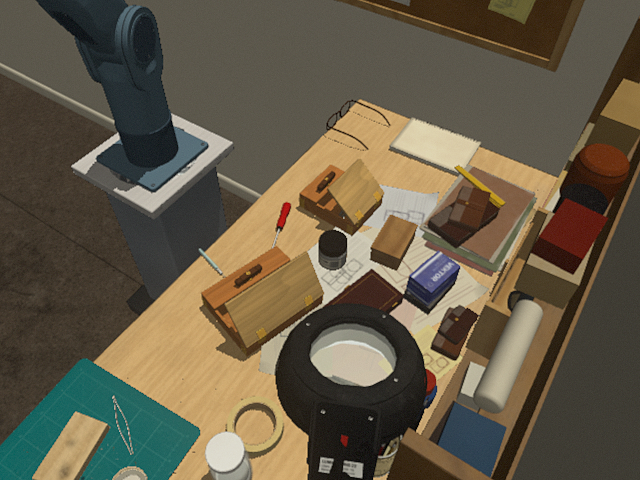

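```bash
cat > h.py <<'E'
import cv2,numpy as np
from cell import robot
from scipy.spatial.transform import Rotation as R
def cloud(c,d):
    i=robot.camera_info(c);K=i['mtx'];v,u=np.mgrid[:480,:640]
    P=np.stack([(u-K[0,2])/K[0,0]*d,(v-K[1,2])/K[1,1]*d,d],-1)
    Rm=cv2.Rodrigues(i['rvec'])[0]
    return (P-i['tvec'])@Rm
E
python3 - <<'E'
from h import *
s=robot.observe();M=R.from_rotvec(s['eef_rot']).as_matrix();print(M.round(3))
z=np.load('pics/top0.npz');W=cloud('top',z['d'])
for v in range(180,310,6): print(v,' '.join(f"{u}:({W[v,u,0]*1e3:.0f},{W[v,u,1]*1e3:.0f},{W[v,u,2]*1e3:.0f})" for u in (352,380,409,440,470)))
E
```

```text
[[ 0.245 -0.     0.969]
 [-0.969  0.     0.245]
 [-0.    -1.    -0.   ]]
180 352:(664,-118,3) 380:(661,-171,1) 409:(658,-226,1) 440:(653,-284,5) 470:(649,-341,5)
186 352:(653,-117,1) 380:(627,-160,77) 409:(647,-226,-2) 440:(642,-284,2) 470:(637,-338,8)
192 352:(641,-116,1) 380:(606,-155,112) 409:(613,-210,77) 440:(631,-283,-0) 470:(626,-338,5)
198 352:(629,-115,1) 380:(590,-152,131) 409:(592,-203,112) 440:(600,-265,70) 470:(615,-338,1)
204 352:(618,-115,-1) 380:(613,-166,6) 409:(576,-198,132) 440:(580,-255,107) 470:(586,-317,68)
210 352:(608,-114,-4) 380:(602,-166,5) 409:(598,-220,5) 440:(562,-248,134) 470:(567,-305,104)
216 352:(595,-113,-1) 380:(590,-164,8) 409:(587,-219,4) 440:(584,-277,3) 470:(549,-296,134)
222 352:(584,-112,-1) 380:(578,-163,8) 409:(575,-217,6) 440:(572,-275,4) 470:(560,-321,39)
228 352:(571,-111,2) 380:(567,-162,7) 409:(561,-214,19) 440:(560,-274,5) 470:(549,-320,41)
234 352:(561,-110,-2) 380:(556,-161,7) 409:(553,-215,4) 440:(547,-271,14) 470:(539,-319,37)
240 352:(549,-109,-0) 380:(544,-160,7) 409:(541,-214,6) 440:(538,-272,1) 470:(536,-330,-6)
246 352:(538,-
[... 308 characters left out ...]
(489,-202,51) 440:(486,-257,49) 470:(489,-322,5)
270 352:(491,-104,10) 380:(482,-151,48) 409:(479,-202,47) 440:(476,-256,46) 470:(479,-323,-4)
276 352:(482,-104,-2) 380:(476,-153,18) 409:(468,-200,49) 440:(465,-255,46) 470:(468,-321,-2)
282 352:(471,-103,0) 380:(468,-155,-1) 409:(461,-203,26) 440:(455,-254,48) 470:(457,-319,-1)
288 352:(460,-103,-3) 380:(457,-154,-2) 409:(453,-206,1) 440:(446,-256,31) 470:(446,-318,-1)
294 352:(449,-102,0) 380:(446,-153,-3) 409:(442,-206,-3) 440:(439,-262,-3) 470:(435,-316,1)
300 352:(438,-101,-1) 380:(434,-151,1) 409:(432,-205,-3) 440:(428,-261,-1) 470:(424,-316,-4)
306 352:(427,-100,-1) 380:(424,-151,1) 409:(421,-204,-4) 440:(417,-259,-0) 470:(413,-314,-2)
```

```bash
python3 - <<'E'
from h import *
z=np.load('pics/top0.npz');W=cloud('top',z['d'])[175:300,340:490].reshape(-1,3)
m=(W[:,2]>.040)&(W[:,2]<.072)&(W[:,0]<.54)&(W[:,1]<-.08)&(W[:,1]>-.31)
L=W[m]*1e3
# ledge only: use front edge per y bin
f=[]
for y in range(-290,-105,8):
    q=L[(abs(L[:,1]-y)<4)]
    if len(q)>3: f.append((y,q[:,0].min()))
f=np.array(f);c=np.polyfit(f[:,1]*0+f[:,0],f[:,1],1);r=f[:,1]-np.polyval(c,f[:,0]);c=np.polyfit(f[abs(r)<5,0],f[abs(r)<5,1],1)
print('front edge slope',c,np.degrees(np.arctan(c[0])), r.round(1))
rect=cv2.minAreaRect(L[:,:2].astype(np.float32));print(rect,cv2.boxPoints(rect))
B=W[(W[:,2]>.056)&(W[:,2]<.072)&(W[:,0]<.52)&(W[:,0]>.45)]*1e3
rb=cv2.minAreaRect(B[:,:2].astype(np.float32));print('button',len(B),B.mean(0),rb)
# lid
Q=W[(W[:,2]>.055)&(W[:,0]>.53)]*1e3;print('lid n',len(Q),Q[Q[:,2]>125].mean(0),Q[:,2].max())
A=np.c_[Q,np.ones(len(Q))];u,s,v=np.linalg.svd(Q-Q.mean(0),full_matrices=False);print('normal',v[2],Q.mean(0))
t=Q[Q[:,2]>110];print('lid y range',t[:,1].min(),t[:,1].max())
z=np.load('pics/top0.npz');W=cloud('top',z['d'])[200:310,175:270].reshape(-1,3)*1e3
S=W[(W[:,2]>35)];print('short',S.min(0),S.max(0))
E
```

```text
front edge slope [2.93651806e-01 5.20798312e+02] 16.364971577766458 [ 1.1 -0.6  0.4  0.4  0.2 -0.6 -0.8  0.5 -0.8  0.3 -0.3  0.   0.1 -0.6
  0.2 -0.3  0.1 -0.  -0.1  0.3 -0.2  0.  -0.4  1. ]
((501.2858581542969, -205.42274475097656), (200.94500732421875, 79.14474487304688), 73.92818450927734) [[ 435.44516  -291.01303 ]
 [ 511.49658  -312.9236  ]
 [ 567.1266   -119.83246 ]
 [ 491.07513   -97.921875]]
button 317 [ 496.46930071 -202.93885263   63.55814159] ((497.1602783203125, -203.388916015625), (66.79484558105469, 14.659361839294434), 76.6035385131836)
lid n 2061 [ 569.6729423  -225.23351446  130.72556996] 136.90125236752925
normal [ 0.79713183 -0.23710594  0.55530317] [ 586.81605163 -230.467022    105.05800975]
lid y range -323.3187848892696 -130.09276481147054
short [332.68455016 -31.91930878  35.06088531] [ 614.42747898  191.85516946 1060.53769091]
```

```bash
python3 - <<'E'
from h import *
z=np.load('pics/top0.npz');W=cloud('top',z['d'])*1e3
for n,(a,b,c,d) in dict(lamp=(0,130,395,600),red=(125,165,410,442),short=(205,305,178,268)).items():
    Q=W[a:b,c:d].reshape(-1,3);Q=Q[(Q[:,2]>30)&(Q[:,2]<900)];print(n,np.percentile(Q,[0.5,50,99.5],axis=0).round())
E
```

```text
lamp [[ 694. -535.   52.]
 [ 793. -322.  215.]
 [ 991. -206.  264.]]
red [[ 680. -266.   31.]
 [ 692. -244.   81.]
 [ 713. -228.  128.]]
short [[444.  54.  32.]
 [533. 121.  61.]
 [610. 189. 116.]]
```

Emit:
play_rows --pt "0.02 0.02 0.005" --pt "0.04 0.04 0" --pt "0.04 0.04 0" --pt "0.04 0.04 0" --pt "0.04 0.04 0" --pt "0.04 0.04 0" --pt "0.04 0.04 0" --pt "0.04 0.04 0" --turn '[3, 7, 7, 7, 7, 7, 7, 7]' --gripper '[255, 255, 255, 255, 255, 255, 255, 255]'

```text
t: 1.5
tcp_pos: [0.4611, -0.3271, 0.2057]
eef_rot: [-1.547, 0.32, -0.321]
force: [0.8, -0.2, -0.6]
width: 0.0101
```

Emit:
play_rows --pt "0.04 0.04 0" --pt "0.04 0.04 0" --pt "0.018 0.026 0" --pt "0 0 -0.03" --pt "0 0 -0.01" --pt "0 0 0" --turn '[4, 4, 0, 0, 0, 0]' --gripper '[255, 255, 255, 255, 255, 255]'

```text
t: 2.25
tcp_pos: [0.5568, -0.2238, 0.1648]
eef_rot: [-1.56, 0.217, -0.215]
force: [-0.6, 0.1, 0.4]
width: 0.0006
```

```bash
python3 - <<'E'
from h import *
p,d=robot.grab_frame('side');cv2.imwrite('pics/side1.png',cv2.resize(p[100:400,100:500,::-1],(800,600)))
s=robot.observe();print(s['t'],s['tcp_pos'],s['eef_rot'],s['force'],s['joints'])
E
```

```text
2.3 [ 0.55734347 -0.22420765  0.16555176] [-1.5601072   0.216347   -0.21660427] [-0.09106329  0.06576125  0.79072358] [ 0.57917915  0.51936477 -0.37191116  1.68880202  0.21992238  0.97457205
 -0.14794044]
```

View pics/side1.png

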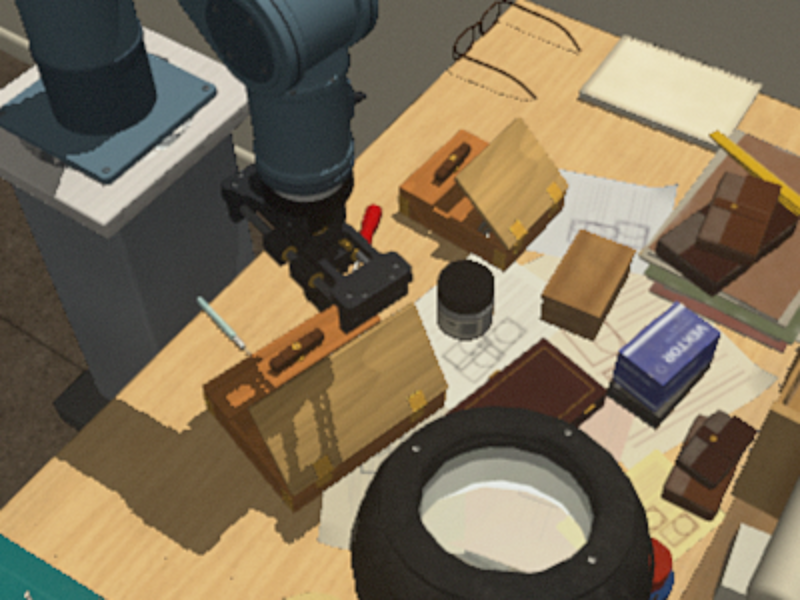

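Emit:
play_rows --pt "0 0 -0.02" --pt "0 0 -0.015" --pt "0 0 -0.012" --pt "-0.003 0.001 -0.012" --pt "-0.003 0.001 -0.012" --pt "0 0 0" --turn '[0, 0, 0, 0, 0, 0]' --gripper '[255, 255, 255, 255, 255, 255]'

```text
t: 3.05
tcp_pos: [0.5503, -0.2218, 0.093]
eef_rot: [-1.56, 0.218, -0.215]
force: [-0.0, -0.2, -0.1]
width: 0.0004
```

```bash
python3 - <<'E'
from h import *
p,d=robot.grab_frame('side');cv2.imwrite('pics/side2.png',cv2.resize(p[220:370,180:380,::-1],(800,600)))
W=cloud('side',d)[220:370,180:380].reshape(-1,3)*1e3
X=(W[:,0]-541.3)*.96-(W[:,1]+215.9)*.279;Y=(W[:,0]-541.3)*.279+(W[:,1]+215.9)*.96
for y in(-80,-60,60,80):
    m=(abs(Y-y)<4)&(X>-40)&(X<100)&(W[:,2]>30);q=np.c_[X,W[:,2]][m];print(y,q[np.argsort(q[:,0])][::6].round().tolist())
E
```

```text
-80 [[-39.0, 47.0], [-36.0, 48.0], [-33.0, 49.0], [-30.0, 48.0], [-28.0, 43.0], [26.0, 131.0], [30.0, 134.0], [31.0, 128.0], [34.0, 128.0], [35.0, 120.0], [37.0, 124.0], [38.0, 117.0], [41.0, 118.0], [42.0, 118.0], [44.0, 114.0], [45.0, 106.0], [47.0, 106.0], [49.0, 105.0], [50.0, 102.0], [52.0, 97.0], [54.0, 103.0], [55.0, 85.0], [57.0, 90.0], [59.0, 84.0], [60.0, 86.0], [61.0, 78.0], [63.0, 78.0], [65.0, 80.0], [67.0, 78.0], [69.0, 75.0], [70.0, 72.0], [73.0, 60.0], [74.0, 66.0], [76.0, 55.0], [77.0, 56.0], [79.0, 55.0], [81.0, 50.0], [82.0, 48.0], [84.0, 48.0]]
-60 [[-38.0, 47.0], [-35.0, 46.0], [-31.0, 48.0], [-28.0, 46.0], [28.0, 134.0], [30.0, 128.0], [33.0, 129.0], [35.0, 124.0], [36.0, 121.0], [38.0, 120.0], [40.0, 117.0], [42.0, 118.0], [43.0, 110.0], [45.0, 106.0], [47.0, 107.0], [49.0, 104.0], [51.0, 102.0], [52.0, 101.0], [53.0, 90.0], [55.0, 89.0], [57.0, 86.0], [59.0, 84.0], [61.0, 80.0], [62.0, 80.0], [63.0, 82.0], [65.0, 77.0], [68.0, 76.0], [69.0, 69.0], [71.0, 71.0], [73.0, 65.0], [75.0, 60.0], [76.0, 61.0], [79.0, 57.0], [80.0, 56.0], [82.0, 53.0], [83.0, 40.0], [84.0, 41.0]]
60 [[43.0, 103.0], [47.0, 102.0], [49.0, 105.0], [52.0, 101.0], [53.0, 102.0], [55.0, 93.0], [57.0, 93.0], [59.0, 90.0], [61.0, 89.0], [63.0, 86.0], [64.0, 74.0], [67.0, 73.0], [68.0, 80.0], [71.0, 69.0], [74.0, 63.0], [75.0, 64.0], [79.0, 55.0], [81.0, 50.0], [84.0, 38.0], [86.0, 45.0]]
80 [[27.0, 131.0], [40.0, 121.0], [41.0, 115.0], [44.0, 111.0], [46.0, 108.0], [48.0, 110.0], [50.0, 103.0], [52.0, 98.0], [54.0, 94.0], [56.0, 94.0], [59.0, 86.0], [60.0, 79.0], [62.0, 85.0], [65.0, 79.0], [66.0, 75.0], [69.0, 67.0], [71.0, 64.0], [73.0, 62.0], [75.0, 62.0], [77.0, 62.0], [78.0, 60.0], [80.0, 48.0], [83.0, 51.0], [85.0, 51.0]]
```

View pics/side2.png

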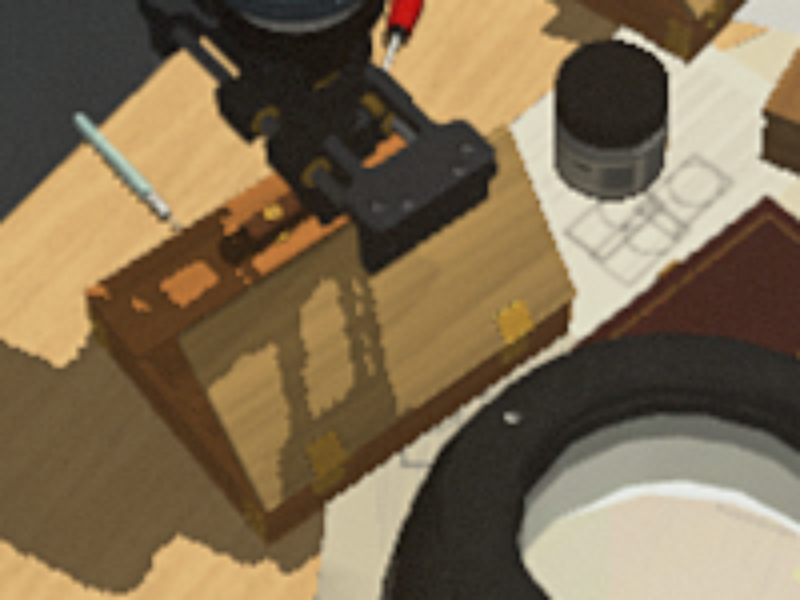

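Emit:
play_rows --pt "0 0 0.03" --pt "0 0 0.04" --pt "0 0 0.01" --pt "0.014 -0.004 0" --pt "0.014 -0.004 0" --pt "0 0 -0.02" --pt "0 0 -0.02" --pt "0 0 -0.012" --turn '[0, 0, 0, 0, 0, 0, 0, 0]' --gripper '[255, 255, 255, 255, 255, 255, 255, 255]'

```text
t: 4.1
tcp_pos: [0.5775, -0.2297, 0.1194]
eef_rot: [-1.559, 0.219, -0.213]
force: [-0.2, 0.2, -0.0]
width: 0.0004
```

Emit:
play_rows --pt "0 0 -0.01" --pt "0 0 -0.01" --pt "-0.002 0 -0.008" --pt "-0.002 0.001 -0.008" --pt "0 0 0" --turn '[0, 0, 0, 0, 0]' --gripper '[255, 255, 255, 255, 255]'

```text
t: 4.72
tcp_pos: [0.5751, -0.2291, 0.0862]
eef_rot: [-1.56, 0.216, -0.216]
force: [-0.4, 0.4, -0.7]
width: 0.0005
```

```bash
cat >> h.py <<'E'
def lid(c='side'):
    p,d=robot.grab_frame(c)
    W=cloud(c,d)[150:400,150:500].reshape(-1,3)*1e3
    X=(W[:,0]-541.3)*.96-(W[:,1]+215.9)*.279;Y=(W[:,0]-541.3)*.279+(W[:,1]+215.9)*.96
    m=(Y>-95)&(Y<-60)&(X>-30)&(X<70)&(W[:,2]>30)&(W[:,2]<140)
    q=np.c_[X,W[:,2]][m]
    for a in range(-30,70,10):
        s=q[(q[:,0]>=a)&(q[:,0]<a+10)]
        print(a+5,len(s),np.median(s[:,1]).round(1) if len(s) else '')
    return p
E
python3 -c "
from h import *
lid();print(robot.observe()['force'])"
```

```text
-25 25 39.1
-15 0 
-5 0 
5 0 
15 25 125.6
25 142 121.1
35 140 108.5
45 138 95.9
55 130 83.2
65 143 69.7
[-0.15391213  0.20656745  0.33354758]
```

```bash
python3 - <<'E'
from h import *
p,d=robot.grab_frame('top');a=cv2.resize(p[160:310,330:500,::-1],(400,353))
w,_=robot.grab_frame('wrist');b=cv2.resize(w[...,::-1],(400,300))
q,_=robot.grab_frame('side');c=cv2.resize(q[220:370,180:380,::-1],(400,300))
im=np.zeros((600,800,3),np.uint8);im[:353,:400]=a[:353];im[:300,400:]=b;im[300:,400:]=c
cv2.imwrite('pics/m3.png',im)
E
```

```text
(no output)
```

View pics/m3.png

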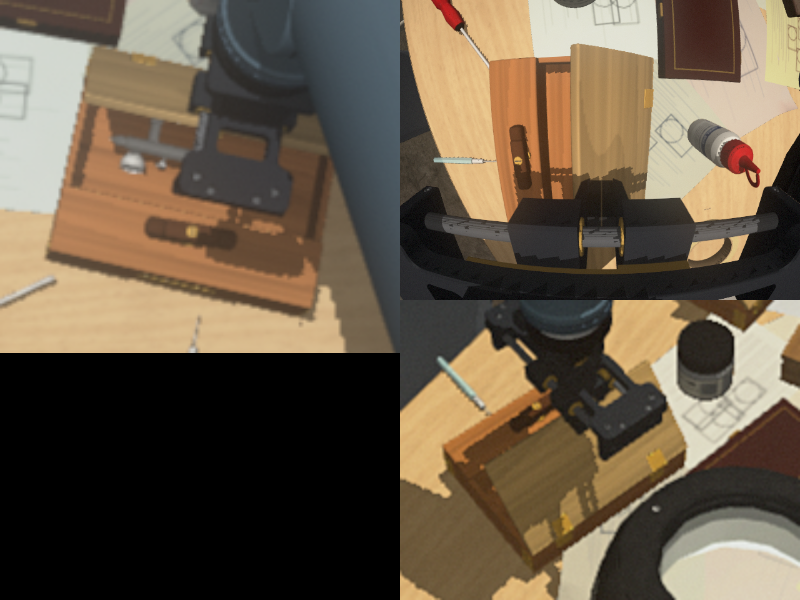

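```bash
python3 - <<'E'
from h import *
s=robot.observe();print(s['tcp_pos'])
T=s['tcp_pos'];M=R.from_rotvec(s['eef_rot']).as_matrix()
w,dw=robot.grab_frame('wrist');i=robot.camera_info('wrist');print(i)
Tc=np.linalg.inv(i['tool_from_camera'])
def pw(P):
    c=(Tc@np.r_[M.T@(P-T),1])[:3];th=np.arctan2(np.hypot(c[0],c[1]),c[2]);K=i['mtx'];ph=np.arctan2(c[1],c[0])
    return int(K[0,2]+K[0,0]*th*np.cos(ph)),int(K[1,2]+K[1,1]*th*np.sin(ph))
w=w[...,::-1].copy()
def C(x,y,z):return np.array([.5413+.96*x+.279*y,-.2159-.279*x+.96*y,z])
for h,col in((0,(0,0,255)),(.02,(0,255,0)),(.045,(255,0,0))): cv2.circle(w,pw(T+[0,0,h]),4,col,-1)
for P in (C(.0208,-.1,.128),C(.0208,.1,.128),C(.08,.1,.048),C(.0208,0,.128)): print(pw(P));cv2.circle(w,pw(P),4,(0,255,255),-1)
im=np.zeros((600,800,3),np.uint8);im[:,:]=0
im[:480,:640]=w
q,_=robot.grab_frame('side');j=robot.camera_info('side')
q=q[...,::-1].copy();pp=cv2.projectPoints(np.array([T,T+[0,0,.045],C(.0208,-.1,.128),C(.0208,.1,.128)]),j['rvec'],j['tvec'],j['mtx'],None)[0].reshape(-1,2)
for a in pp: cv2.circle(q,tuple(int(v) for v in a),2,(0,0,255),-1)
im[300:,400:]=cv2.resize(q[220:370,180:380],(400,300))
cv2.imwrite('pics/m4.png',im)
print('wrist depth near tip', dw[pw(T)[1]-10:pw(T)[1]+11:5,pw(T)[0]-10:pw(T)[0]+11:5])
E
```

```text
[ 0.5756862  -0.22927826  0.08604755]
{'mtx': array([[371.64829954,   0.        , 321.89908654],
       [  0.        , 371.64829954, 237.50863274],
       [  0.        ,   0.        ,   1.        ]]), 'tool_from_camera': array([[ 9.99999393e-01,  5.20188494e-04, -9.71309303e-04,
         3.43374209e-05],
       [ 1.08325665e-03, -3.02956878e-01,  9.53003650e-01,
        -1.83462744e-01],
       [ 2.01476699e-04, -9.53004124e-01, -3.02957257e-01,
         8.00896479e-02],
       [ 0.00000000e+00,  0.00000000e+00,  0.00000000e+00,
         1.00000000e+00]])}
(293, 455)
(281, 63)
(396, 86)
(285, 307)
wrist depth near tip [[0.16780211 0.17024434 0.1738537  0.17646566 0.1799961 ]
 [0.16863693 0.17143427 0.17470865 0.17722623 0.18240598]
 [0.16858608 0.17288971 0.17623565 0.1781699  0.18268527]
 [0.16907364 0.17308101 0.17676646 0.18015829 0.18324628]
 [0.16985029 0.1734112  0.17758048 0.1805075  0.18513678]]
```

View pics/m4.png

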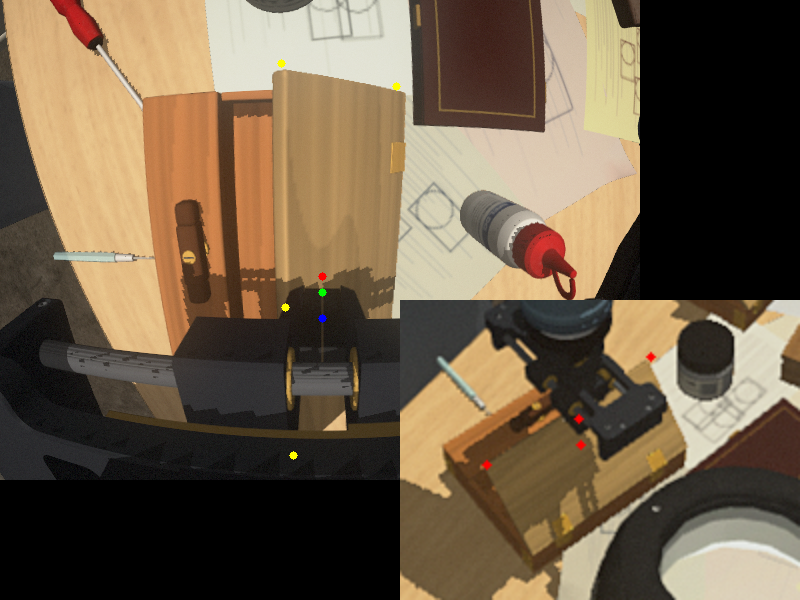

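Emit:
play_rows --pt "0 0 0" --pt "0 0 0" --pt "0 0 0" --pt "0 0 0" --turn '[0, 0, 0, 0]' --gripper '[255, 255, 255, 255]'

```text
t: 5.52
tcp_pos: [0.5754, -0.2292, 0.086]
eef_rot: [-1.56, 0.216, -0.216]
force: [0.6, 0.8, 1.1]
width: 0.0003
```

```bash
python3 -c "
from h import *
lid();s=robot.observe();print(s['t'],s['tcp_pos'],s['force'],s['wrist_torque'])"
```

```text
-25 27 39.2
-15 0 
-5 0 
5 0 
15 27 125.5
25 140 121.3
35 141 107.9
45 137 95.7
55 142 82.8
65 133 69.8
5.575 [ 0.57542674 -0.22914543  0.08600543] [ 1.10713046 -0.14638638 -0.25124349] [-0.03158858 -0.04552235 -0.04183587]
```

Emit:
play_rows --pt "0 0 0.04" --pt "0 0 0.04" --pt "0 0 0" --turn '[0, 0, 0]' --gripper '[255, 255, 255]'

```text
t: 5.95
tcp_pos: [0.5778, -0.2297, 0.1694]
eef_rot: [-1.561, 0.212, -0.221]
force: [-0.2, -0.7, -0.9]
width: 0.0005
```

```bash
python3 - <<'E'
from h import *
p=lid()
w,dw=robot.grab_frame('wrist')
im=np.zeros((600,800,3),np.uint8)
im[:,:400]=cv2.resize(w[200:440,240:400,::-1],(400,600))
im[:400,400:]=cv2.resize(p[190:350,200:360,::-1],(400,400))
cv2.imwrite('pics/m5.png',im)
for r in range(240,400,8): print(r,dw[r,[290,305,315,322,329,340,355]].round(3))
E
```

```text
-25 21 39.2
-15 0 
-5 0 
5 0 
15 24 125.5
25 138 121.5
35 145 108.5
45 134 95.5
55 140 83.1
65 132 70.3
240 [0.238 0.24  0.25  0.256 0.263 0.275 0.292]
248 [0.242 0.243 0.252 0.259 0.265 0.276 0.295]
256 [0.243 0.245 0.252 0.26  0.268 0.279 0.298]
264 [0.371 0.246 0.257 0.262 0.27  0.281 0.3  ]
272 [0.373 0.247 0.258 0.264 0.272 0.284 0.301]
280 [0.376 0.249 0.258 0.267 0.273 0.284 0.305]
288 [0.379 0.159 0.16  0.16  0.16  0.16  0.308]
296 [0.15  0.153 0.153 0.153 0.154 0.153 0.15 ]
304 [0.142 0.    0.147 0.147 0.147 0.147 0.142]
312 [0.137 0.14  0.141 0.145 0.141 0.141 0.137]
320 [0.087 0.134 0.133 0.145 0.134 0.133 0.086]
328 [0.088 0.129 0.127 0.145 0.13  0.129 0.084]
336 [0.087 0.124 0.124 0.146 0.123 0.124 0.084]
344 [0.087 0.119 0.117 0.148 0.119 0.118 0.084]
352 [0.08  0.119 0.117 0.286 0.118 0.118 0.079]
360 [0.077 0.118 0.12  0.416 0.119 0.119 0.077]
368 [0.076 0.079 0.08  0.08  0.081 0.079 0.076]
376 [0.075 0.078 0.078 0.079 0.078 0.078 0.075]
384 [0.075 0.079 0.077 0.077 0.077 0.077 0.075]
392 [0.075 0.078 0.079 0.078 0.079 0.078 0.074]
```

View pics/m5.png

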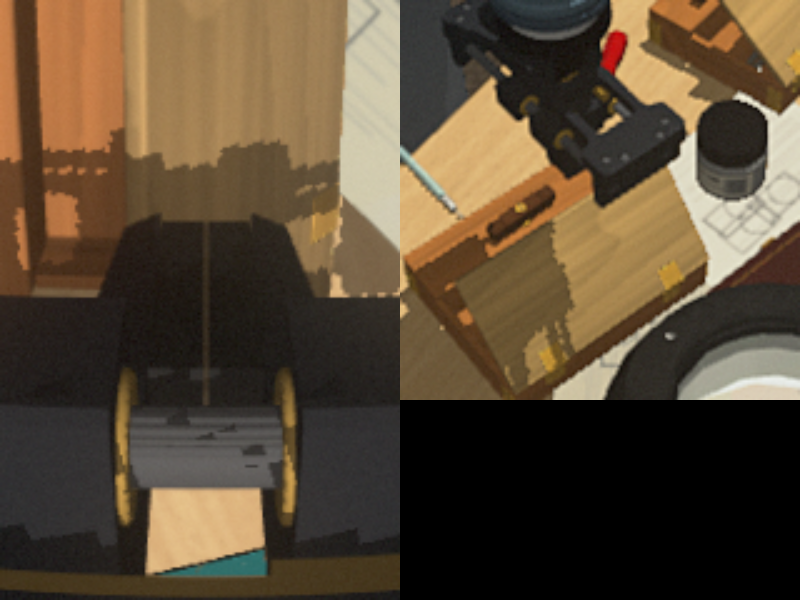

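Emit:
play_rows --pt "0 0 -0.04" --pt "0 0 -0.04" --pt "-0.003 0.001 -0.012" --pt "-0.003 0.001 -0.012" --pt "-0.003 0.001 -0.012" --pt "-0.003 0.001 -0.012" --pt "0 0 0" --turn '[0, 0, 0, 0, 0, 0, 0]' --gripper '[255, 255, 255, 255, 255, 255, 255]'

```text
t: 6.92
tcp_pos: [0.5625, -0.2249, 0.0372]
eef_rot: [-1.56, 0.218, -0.215]
force: [0.3, 0.3, -0.2]
width: 0.0003
```

```bash
python3 -c "
from h import *
lid()"
```

```text
-25 2 57.4
-15 59 83.3
-5 95 80.4
5 91 76.3
15 88 72.9
25 94 68.8
35 96 64.8
45 90 60.5
55 96 57.0
65 92 53.5
```

Emit:
play_rows --pt "-0.004 0.001 -0.008" --pt "-0.004 0.001 -0.006" --pt "-0.002 0.001 -0.004" --pt "-0.002 0 -0.003" --pt "0 0 -0.002" --pt "0 0 0" --turn '[0, 0, 0, 0, 0, 0]' --gripper '[255, 255, 255, 255, 255, 255]'

```text
t: 7.72
tcp_pos: [0.5511, -0.2221, 0.0148]
eef_rot: [-1.56, 0.217, -0.216]
force: [-0.4, 0.3, -0.4]
width: 0.0006
```

```bash
python3 -c "
from h import *
lid()"
```

```text
-25 43 52.9
-15 67 52.8
-5 81 52.1
5 74 51.6
15 76 51.4
25 77 50.8
35 79 50.4
45 77 49.6
55 87 48.9
65 79 48.2
```

Emit:
play_rows --pt "0 0 -0.002" --pt "0 0 -0.002" --pt "0 0 -0.001" --pt "0 0 0" --turn '[0, 0, 0, 0]' --gripper '[255, 255, 255, 255]'

```text
t: 8.28
tcp_pos: [0.5515, -0.2222, 0.0099]
eef_rot: [-1.56, 0.216, -0.217]
force: [0.0, -0.3, 0.7]
width: 0.0001
```

Emit:
play_rows --pt "0 0 -0.001" --pt "0 0 -0.001" --pt "0 0 -0.001" --pt "0 0 0" --turn '[0, 0, 0, 0]' --gripper '[255, 255, 255, 255]'

```text
t: 8.78
tcp_pos: [0.5517, -0.2222, 0.0095]
eef_rot: [-1.561, 0.216, -0.217]
force: [-8.3, 2.8, 24.9]
width: 0.0004
```

```bash
python3 -c "
from h import *
lid();print(robot.observe()['force'])"
```

```text
-25 67 46.3
-15 72 47.1
-5 72 46.8
5 77 47.3
15 73 47.4
25 70 46.8
35 75 47.4
45 78 47.6
55 73 47.1
65 79 47.6
[-8.55958174  3.2373862  24.51325911]
```

Emit:
play_rows --pt "0 0 0.01" --pt "0 0 0.03" --pt "0 0 0.03" --pt "-0.03 0.01 0" --pt "-0.025 0.009 0" --pt "0 0 0" --turn '[0, 0, 0, 0, 0, 0]' --gripper '[255, 255, 255, 140, 140, 140]'

```text
t: 9.57
tcp_pos: [0.495, -0.2029, 0.0771]
eef_rot: [-1.56, 0.217, -0.215]
force: [0.9, -0.3, -1.0]
width: 0.0286
```

```bash
cat >> h.py <<'E'
def wcloud():
    s=robot.observe();T=s['tcp_pos'];M=R.from_rotvec(s['eef_rot']).as_matrix()
    w,d=robot.grab_frame('wrist');i=robot.camera_info('wrist');K=i['mtx'];v,u=np.mgrid[:480,:640]
    a=(u-K[0,2])/K[0,0];b=(v-K[1,2])/K[1,1];r=np.hypot(a,b)+1e-9;t=np.tan(np.minimum(r,1.4))/r
    P=np.stack([a*t*d,b*t*d,d,np.ones_like(d)],-1)@i['tool_from_camera'].T
    return s,w,P[...,:3],P[...,:3]@M.T+T
E
python3 - <<'E'
from h import *
lid()
s,w,Pt,W=wcloud();print(s['t'],s['tcp_pos'],s['width'],s['force'])
M=R.from_rotvec(s['eef_rot']).as_matrix();print('jaw yaw',np.degrees(np.arctan2(M[1,0],M[0,0])))
print(robot.look_for('wrist','long_case_button'))
Q=W*1e3;m=(Q[...,2]>56)&(Q[...,2]<72)&(abs(Q[...,0]-497)<50)&(abs(Q[...,1]+203)<50)
B=Q[m];print(len(B),B.mean(0) if len(B) else 0)
if len(B)>20: print(cv2.minAreaRect(B[:,:2].astype(np.float32)))
# fingers in tool frame
F=Pt*1e3;f=(abs(F[...,0])<50)&(F[...,1]>-80)&(F[...,1]<10)&(abs(F[...,2])<16)&(Q[...,2]>80);f=F[f];print('finger',len(f),f.max(0) if len(f) else 0,f.min(0) if len(f) else 0)
v=w[...,::-1].copy();v[m]=(0,255,0);cv2.imwrite('pics/w6.png',v)
E
```

```text
-25 69 46.6
-15 69 47.3
-5 73 46.9
5 75 47.4
15 75 47.7
25 70 46.7
35 80 47.1
45 75 47.0
55 77 47.2
65 79 47.3
9.625 [ 0.49658281 -0.2033396   0.07726271] 0.03238162699886516 [-0.30191378 -0.92819014  0.19074608]
jaw yaw -15.794884717665546
[{'bbox': [309.2, 205.8, 30.3, 112.4], 'score': 0.82}]
2610 [ 498.09684246 -200.98510941   63.29244916]
((497.3517761230469, -203.51824951171875), (66.67931365966797, 14.498248100280762), 76.34974670410156)
finger 5178 [ 32.41850406 -36.08880382  13.20913209] [-32.80594133 -79.99728407  -8.11616135]
```

View pics/w6.png

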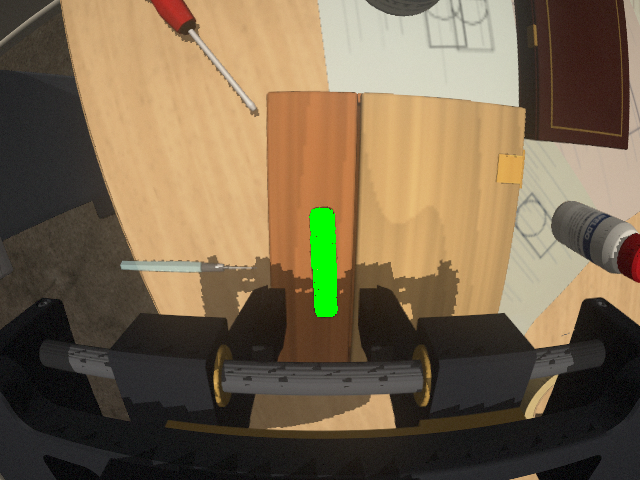

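Emit:
play_rows --pt "0.001 0 -0.025" --pt "0 0 -0.02" --pt "0 0 -0.01" --pt "0 0 -0.006" --pt "0 0 0" --turn '[2, 0, 0, 0, 0]' --gripper '[140, 140, 140, 140, 140]'

```text
t: 10.35
tcp_pos: [0.4977, -0.2032, 0.016]
eef_rot: [-1.563, 0.189, -0.189]
force: [-0.1, 0.2, -0.1]
width: 0.0396
```

Emit:
play_rows --pt "0 0 0" --pt "0 0 0" --pt "0 0 0" --pt "0 0 0" --pt "0 0 0" --turn '[0, 0, 0, 0, 0]' --gripper '[170, 190, 210, 230, 230]'

```text
t: 10.98
tcp_pos: [0.4977, -0.2033, 0.0163]
eef_rot: [-1.563, 0.189, -0.189]
force: [-0.8, -0.1, 2.5]
width: 0.0139
```

Emit:
play_rows --pt "0 0 0" --pt "0 0 0" --pt "0 0 0" --pt "0 0 0" --pt "0 0 0" --pt "0 0 0" --turn '[5, 8, 8, 8, 8, 8]' --gripper '[230, 230, 230, 230, 230, 230]'

```text
t: 11.72
tcp_pos: [0.4954, -0.2036, 0.0162]
eef_rot: [-1.528, -0.426, 0.433]
force: [-6.9, 0.2, 9.7]
width: 0.0135
```

Emit:
play_rows --pt "0 0 0" --pt "0 0 0" --pt "0 0 0" --pt "0 0 0" --pt "0 0 0" --pt "0 0 0" --pt "0 0 0" --turn '[8, 8, 8, 8, 7, 4, 0]' --gripper '[230, 230, 230, 230, 230, 230, 230]'

```text
t: 12.6
tcp_pos: [0.494, -0.2054, 0.0162]
eef_rot: [-1.326, -0.997, 1.008]
force: [-10.3, -3.5, 14.3]
width: 0.0133
```

Emit:
play_rows --pt "0 0 0" --pt "0 0 0" --pt "0 0 0" --pt "0 0 0" --pt "0 0 0.02" --pt "0 0 0.04" --pt "0 0 0.04" --pt "0 0 0" --turn '[0, 0, 0, 0, 0, 0, 0, 0]' --gripper '[180, 150, 140, 140, 140, 140, 140, 140]'

```text
t: 13.6
tcp_pos: [0.5, -0.2036, 0.12]
eef_rot: [-1.333, -1.007, 1.002]
force: [0.3, 0.8, 0.1]
width: 0.0396
```

```bash
python3 - <<'E'
from h import *
lid()
s,w,Pt,W=wcloud();print(s['t'],s['tcp_pos'],s['width'],s['force'])
M=R.from_rotvec(s['eef_rot']).as_matrix();print('jaw yaw',np.degrees(np.arctan2(M[1,0],M[0,0])))
Q=W*1e3;m=(Q[...,2]>56)&(Q[...,2]<72)&(abs(Q[...,0]-497)<50)&(abs(Q[...,1]+203)<50)
B=Q[m];print(len(B),cv2.minAreaRect(B[:,:2].astype(np.float32)))
cv2.imwrite('pics/w7.png',w[...,::-1])
E
```

```text
-25 71 46.5
-15 66 47.1
-5 71 47.3
5 75 47.5
15 72 47.3
25 75 46.9
35 76 46.9
45 77 46.9
55 75 47.2
65 78 48.1
13.65 [ 0.49851436 -0.2035771   0.1180781 ] 0.03952434269440233 [-0.74480459  0.05555006 -0.38269182]
jaw yaw 74.19319414636102
1925 ((496.38201904296875, -204.45790100097656), (14.058938980102539, 66.54851531982422), 74.31617736816406)
```

View pics/w7.png

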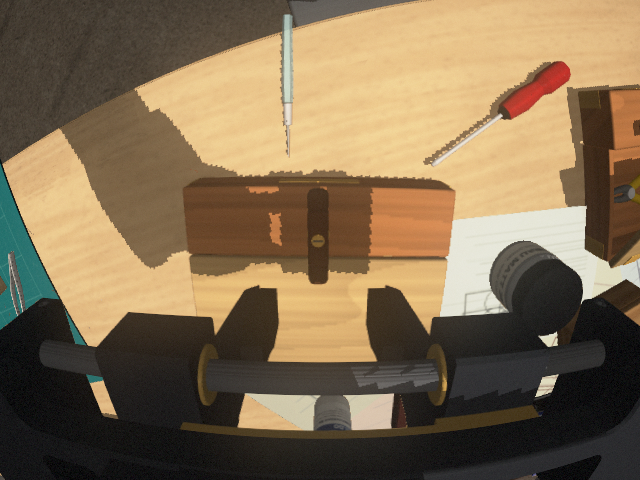

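```bash
python3 -c "
from h import *
print(robot.sign_off())"
```

```text
the job is handed in; nothing more can be done
None
```

The long case's lid is fully shut and its turnbutton is turned straight across the lid's edge. I handed the job in at about 13.7 s.

- **Lid:** I pressed it down with the closed fingers until it met its stop, with about 25 N upward on the wrist. After I lifted off, the lid's depth readings were flat at 46.5–48 mm, where shut is 48 mm.
- **Turnbutton:** only then did I grip it at its middle and turn it 88°. The last wrist-camera check put it within about 0.5° of the case's x axis, lying over the lid's edge. The gripper was open and clear above it at hand-in.
- **Short case:** I kept the arm well away from it throughout.
- **What disagreed:** the first press missed the lid, passing in front of it. The fingertips turned out to end about 38 mm short of the stated TCP, as both the wrist depth and the contact showed. I corrected for that in everything after.

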